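Scoop walnuts out of a bin with its corner as backstop

TASK

Serve one scoopful of walnuts from the wooden bin with the scoop: pushed along a side into a corner, where the walls stop them, they ride up over the lip into the pan. Lift out at least three together and tip at least three into the blue bowl. Then stand the scoop back down level on the worktop to the right of the bin; every walnut must end in the bowl or still in the bin. Do not touch walnuts with the gripper, leave the bowl standing where it is, and leave the other things alone.

Things in the scene. Friction and masses are not known exactly. Their poses are not given: they have to be found in the camera images.
- nut_bin: fixed open rectangular wooden bin; inside 132 (its x) x 210 (its y) x 40 deep, walls 6 thick, rim 45 and floor 5 above the worktop. Origin: centre of its underside; at yaw 0 +x points away from the robot, +y to its left. The walnuts start in its +y (left) half; the right 108 mm of the inside start empty.
- scoop: loose steel scoop, 0.18 kg, standing right of the bin, its open end facing roughly left (world +y). Flat pan 86 long (x -40 to +46), 96 wide outside, 92 inside, floor and walls 2 thick; side walls fall from 37 high at the back to 11 at 30 mm behind the lip; ahead of that the pan is a flat blade with open sides; back wall 38 high. Origin: underside of the pan, 46 behind the lip; +x to the lip, z up when level.
- scoop_grip (a point): middle of the scoop's dark wooden handle, which rises backward from the back wall at 55 degrees to the pan's floor; at x = -77, z = 89 mm in the scoop's frame; axes as the scoop. The handle is a rounded bar, 16 wide (scoop y) x 14 thick x 110 long, its axis through this point in the direction (-0.574, 0, 0.819) of the scoop's frame.
- scoop_lip (a point): middle of the straight front edge of the scoop's pan, on its underside, 46 mm ahead (+x) of the scoop's origin; axes as the scoop
- scoop_pan (a point): middle of the space in the pan, at x = +3, z = 16 mm in the scoop's frame: a walnut lying in the pan has its centre within 55 mm of it
- bowl_mid (a point): middle of the space in the bowl, on its axis 35 mm above its underside: a walnut lying in the bowl has its centre within 52 mm of it
- bowl: loose round blue bowl, 140 across at the rim, 62 high, wall 5, 0.5 kg, standing to the left of the bin. Origin: centre of its underside.
- walnut_1_c (a point): centre of a loose brown walnut, a ball 29 in diameter, 14 g; it slides and rolls easily (stays put on slopes below about 3 degrees)
- walnut_2_c (a point): centre of a loose brown walnut, a ball 29 in diameter, 14 g; it slides and rolls easily (stays put on slopes below about 3 degrees)
- walnut_3_c (a point): centre of a loose brown walnut, a ball 29 in diameter, 14 g; it slides and rolls easily (stays put on slopes below about 3 degrees)
- walnut_4_c (a point): centre of a loose brown walnut, a ball 29 in diameter, 14 g; it slides and rolls easily (stays put on slopes below about 3 degrees)
- walnut_5_c (a point): centre of a loose brown walnut, a ball 29 in diameter, 14 g; it slides and rolls easily (stays put on slopes below about 3 degrees)
- tin: bystander, loose: green food tin, 76 across x 58 high. Origin: centre of its underside.
- mug: bystander, loose: orange mug, 78 across (108 with its handle) x 101 high. Origin: centre of its underside.
- garlic: bystander, loose: garlic bulb, 48 across. Origin: centre of its underside.
- pale_jar: bystander, loose: glass jar of pale contents with a tan screw lid, 73 across x 105 high. Origin: centre of its underside.

How it is judged:
By the outcome, as a careful person would: the job done as asked, in the order asked, and still so for the second after the job is handed in, with the robot touching nothing.
It also fails if it takes over 64 s, if anything falls off the work surface, if the arm or the gripper's body presses on something with over 40 N, if the wrist force passes 120 N, or if a joint passes its speed limit or range.

ROBOT

A 7-joint arm with a two-finger parallel gripper is mounted at the origin on a cart in front of the work surface, level with it; the furniture and walls round the work are solid. World frame = base frame: x ahead of the robot, y to its left, z up, the work surface at z = 0. Lengths are in m, angles in degrees, forces in N, time in s.
With the tool pointing down it reaches from about 0.425 to 1.025 m from the base axis. Payload 3.6 kg.
Tool frame: the origin (TCP) lies between the finger pads; the fingertips stand ahead of it and the grasp point (between the pads) lies 5 mm behind it (bot.finger_overhang is the z of the fingertips in the tool frame, in m); z points along the fingers, y is the line along which they close (so a half turn about z gives the same grasp; the last joint's range is limited). The gripper opens to 85 mm and grips with 20 to 120 N. Pads are 22 mm wide; open, the fingers measure 114 mm over their backs; the gripper's body (76 mm by 85 mm) begins 54 mm behind the grasp point. The pads swing forward as they close: fully open they stand 13 mm farther back than shut.
Start: joints at [-69.528, 33.873, 2.773, 92.16, -1.908, 54.013, -1.931], TCP at [0.316, 0.653, 0.245] pointing down, gripper open.
Joint ranges: [-153.93, 153.93], [-27.13, 128.08], [-72.61, 78.16], [10.71, 143.7], [-87.88, 267.88], [4.46, 118.87], [-176.78, 176.78]. Speed limits (degrees/s): [147.25, 147.25, 180, 180, 180, 180, 180].

INTERFACE

Orientations are given as [roll, pitch, yaw] about the fixed x, y, z axes, in that order (R = Rz(yaw) Ry(pitch) Rx(roll)).
In Python, from cell import bot, vision gives the robot as it stands.
- The arm moves only by the tool arm_command, never from a script. Its argument "plan" is a list of rows, each an object of numbers: "x", "y", "z": the shift along the tool's x, y, z in m; "yaw": the turn about the tool's z in degrees; "fingers": the opening, from 0 (shut) to 1 (fully open). A call has exactly 5 rows; each row is the pose to reach, as a shift and turn from the pose commanded when the call began, along the tool's axes at that moment; what a row does not reach only later rows make up. A row lasts 1/12 s, in which the tool goes at most 41.7 mm and 7.16 degrees, less where a joint would pass 70% of its speed; a pose out of reach is approached as far as the arm can. A call with a gripper value outside its range is refused whole. The fingers move at their own pace and stop on an object; "force" is the grip in N (left out, the last holds). Time passes only in rows, so rows that repeat a pose let the fingers close, or fill a call up. It gives the time, the measured TCP pose, the force, the opening and the grip force at its end, in the units of the state.
- bot.sense(): the state, without advancing time (a new reading comes with each control period).
- vision.snapshot(name): name is "side" or "top" or "wrist"; returns a dict with "pixels" (420x560x3 uint8, blue, green, red), "K" (3x3 intrinsics, pixels), "R" (3x3) and "t" (3): a world point X has camera coordinates R X + t. Camera axes: x right, y down, z forward; pixel columns grow to the right and rows downward; lengths in m; the calibration is good to about 2 mm. A picture is of the moment at which its call begins. There is no depth.
- bot.job_done(): hands the job in; it is judged then, once.
The state is a dict: "clock": time; "q": joint angles; "qvel": joint speeds; "tau": joint torques, N m; "eef_pos": TCP position; "ee_rot": TCP orientation; "wrist_force": force on the tool from outside, world axes, zero at the start; "moment": the same for the moment, N m; "grip_width": finger opening in m; "gripper_force": force on a finger pad.
Only numpy, scipy, OpenCV 4.12 (cv2) and the standard library are available. Lean on these libraries where they do the work, as an engineer would, in place of code of your own. Each camera call takes 0.05 s, during which the arm holds its last target. There are 200 camera calls.

## Working session

There is one attempt and no reset: what is moved stays moved. The work goes in short steps, Python scripts to look and compute and a tool call to move; the robot and the scene stay as the last step left them, time stands still between calls to the robot, and variables do not carry over. Pictures are saved under pics/ and viewed, at most 10 in all, crops included, and the job is handed in when it is done.

Besides the shell and the picture viewer there is one more tool, called after ">>>" by a JSON object that holds its "name" and its "arguments". arm_command: Moves the arm, as the interface text tells. Its arguments: {"type":"object","properties":{"plan":{"type":"array"},"force":{"type":"number"}},"required":["plan"]}

```bash
ls; mkdir -p pics
python3 - <<'E'
from cell import bot, vision
import cv2,numpy as np
s=bot.sense(); print(s, bot.finger_overhang)
ims=[]
for n in ("top","side"):
    d=vision.snapshot(n); cv2.imwrite(f"pics/{n}0.png",d["pixels"]); np.savez(f"{n}0.npz",**d); print(n,d["K"].tolist(),d["R"].tolist(),d["t"])
E
```

```text
pics
{'clock': 0.0, 'q': array([-69.52808904,  33.92649671,   2.77003614,  92.2380583 ,
        -1.90726747,  54.01168734,  -1.92977469]), 'qvel': array([ 0.04080717,  0.02285872, -0.01619162, -0.05414559, -0.02972845,
        0.01219298,  0.03641757]), 'tau': array([-2.98868572e-04, -5.48690736e+01,  1.54628411e+00, -1.98124480e+01,
        9.31110000e-03,  9.05378169e-03,  4.38084300e-06]), 'eef_pos': array([0.31554354, 0.65183271, 0.24412165]), 'ee_rot': array([-1.79870234e+02,  9.40404359e-03,  1.54174791e+02]), 'wrist_force': array([-0.94688115,  0.76218985,  0.05112118]), 'moment': array([ 0.0080345 ,  0.02467154, -0.02258939]), 'gripper_force': 0.0, 'grip_width': 0.08539545204872744} 0.014
top [[392.9297745468744, 0.0, 281.18009880419], [0.0, 392.9297745468744, 209.61507351835414], [0.0, 0.0, 1.0]] [[-0.00873606280674728, -0.99996153500136, 0.0007808484872819382], [-0.9775787024095905, 0.008376217718307141, -0.21040370617438414], [0.21038907243917787, -0.0026014408428874144, -0.9776142750102021]] [0.10582137 0.54863265 0.94650667]
side [[459.5648442467753, 0.0, 278.6939370463851], [0.0, 459.5648442467753, 211.1101041632961], [0.0, 0.0, 1.0]] [[-0.9990521766398368, -0.04287764664467972, 0.007500384618014847], [-0.026974330724385882, 0.47460728950370207, -0.8797842384539065], [0.03416334048619396, -0.879152676256043, -0.47531404144908374]] [0.55510305 0.04116134 1.35648269]
```

View pics/top0.png

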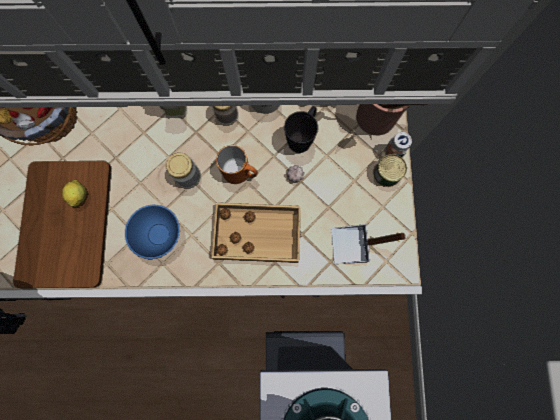

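View pics/side0.png

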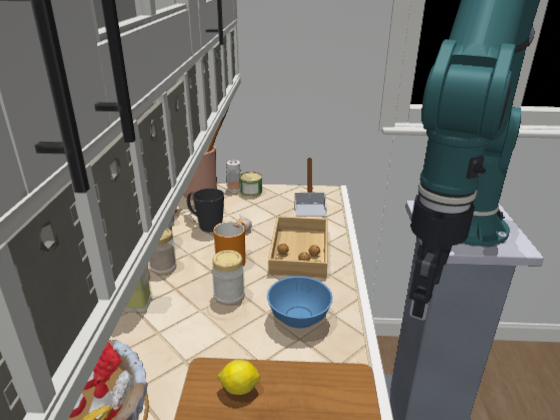

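```bash
cat > h.py <<'E'
import numpy as np, cv2
def ray(d,uv,z):
    K,R,t=d["K"],d["R"],d["t"]
    c=-R.T@t; v=R.T@np.linalg.solve(K,np.array([uv[0],uv[1],1.0]))
    return c+v*(z-c[2])/v[2]
def proj(d,X):
    p=d["K"]@(d["R"]@np.asarray(X,float)+d["t"]); return p[:2]/p[2]
def blobs(d,lo,hi,box,amin=15):
    h=cv2.cvtColor(d["pixels"],cv2.COLOR_BGR2HSV); m=cv2.inRange(h,lo,hi)
    k=np.zeros_like(m); x0,y0,x1,y1=box; k[y0:y1,x0:x1]=m[y0:y1,x0:x1]
    cs,_=cv2.findContours(k,cv2.RETR_EXTERNAL,cv2.CHAIN_APPROX_NONE)
    return [c for c in cs if cv2.contourArea(c)>=amin]
E
python3 - <<'E'
from h import *
t=dict(np.load("top0.npz"))
im=t["pixels"]
cv2.imwrite("pics/crop1.png",cv2.resize(im[190:280,110:430],None,fx=2.5,fy=2.5,interpolation=cv2.INTER_CUBIC))
# bowl rim
for c in blobs(t,(95,90,30),(125,255,255),(110,190,200,270),200):
    (u,v),(a,b),_=cv2.fitEllipse(cv2.convexHull(c)); print("bowl",u,v,a,b,ray(t,(u,v),.062))
h=cv2.cvtColor(im,cv2.COLOR_BGR2HSV)
for c in blobs(t,(0,60,0),(25,255,110),(206,200,306,266),20):
    r=cv2.minEnclosingCircle(c);print("nut",r,ray(t,r[0],.0195))
for c in blobs(t,(0,80,0),(25,255,110),(360,225,412,250),20):
    r=cv2.minAreaRect(c);b=cv2.boxPoints(r);print("handle",r,b.tolist())
for n,p in dict(bTL=(213,204),bTR=(300,206),bBR=(298,262),bBL=(211,260)).items(): print(n,ray(t,p,.045))
E
```

```text
bowl 151.75570678710938 231.36788940429688 52.09223175048828 55.69480514526367 [0.49552373 0.42732885 0.062     ]
nut ((254.0, 260.0), 43.04658508300781) [0.42516939 0.17243943 0.0195    ]
nut ((247.5, 247.5), 5.700977325439453) [0.45772204 0.18955338 0.0195    ]
nut ((234.5, 237.5), 5.700977325439453) [0.48425578 0.2238295  0.0195    ]
nut ((249.0, 216.5), 6.020897388458252) [0.53996462 0.18634631 0.0195    ]
nut ((256.0, 232.0), 47.885379791259766) [0.49832311 0.16761359 0.0195    ]
handle ((385.6861572265625, 238.36802673339844), (6.26973295211792, 36.485313415527344), 79.11447143554688) [[367.17974853515625, 238.73464965820312], [403.008544921875, 231.844482421875], [404.19256591796875, 238.00140380859375], [368.36376953125, 244.89157104492188]]
bTL [0.56884558 0.27814031 0.045     ]
bTR [0.56158122 0.05207289 0.045     ]
bBR [0.41701755 0.05983337 0.045     ]
bBL [0.42393586 0.27915979 0.045     ]
```

View pics/crop1.png

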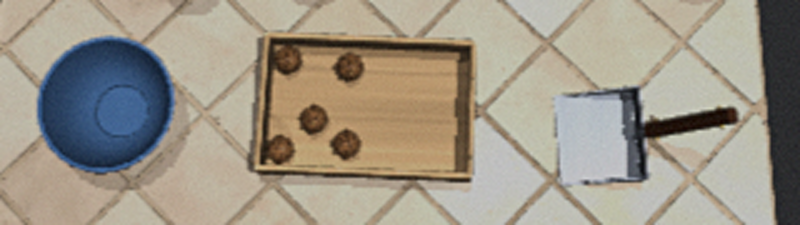

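Run:
```python
from h import *
t=dict(np.load("top0.npz"))
P=lambda u,v,z: ray(t,(110+(u+.0)/2.5-.3,190+v/2.5-.3),z)
c=[P(*p,.045) for p in [(262,33),(475,40),(472,180),(256,173)]]
print("bin ctr",np.mean(c,0)); 
for i in range(4):
    e=c[(i+1)%4]-c[i]; print(np.linalg.norm(e)*1e3, np.degrees(np.arctan2(e[1],e[0])))
a,b=P(556,95,.002),P(564,186,.002); e=b-a; lip=(a+b)/2
print("lip",lip,np.linalg.norm(e),np.degrees(np.arctan2(e[1],e[0])))
a,b=P(638,88,.038),P(648,182,.038); e=b-a; bk=(a+b)/2
print("back",bk,np.linalg.norm(e),np.degrees(np.arctan2(e[1],e[0])), "len",np.linalg.norm((lip-bk)[:2]))
h1,h0=P(738,114,.134),P(645,132,.044); d=h0-h1
print("handle",h1,h0,np.degrees(np.arctan2(d[1],d[0])),"mid",(h1+h0)/2)
for p in [(287,59),(349,67),(313,119),(281,149),(346,144)]: print("nut",P(*p,.0195))
print("edge",ray(t,(415,238),0), ray(t,(300,290),0))
```

```text
bin ctr [0.49464237 0.16554548 0.045     ]
221.6813347716178 -92.42051754643649
144.74136284683743 177.7340483407275
218.08653824958031 87.65655480110853
145.08894751133732 -0.8464572570900823
lip [ 0.46252095 -0.0374482   0.002     ] 0.0969813481932019 -177.0934195057341
back [ 0.46315961 -0.11785422  0.038     ] 0.09694534334292042 -177.06388665157945 len 0.08040856412488805
handle [ 0.46961016 -0.18621973  0.134     ] [ 0.46497776 -0.11876089  0.044     ] 93.92833131103397 mid [ 0.46729396 -0.15249031  0.089     ]
nut [0.54917374 0.25140461 0.0195    ]
nut [0.53995781 0.18555192 0.0195    ]
nut [0.48477445 0.22279085 0.0195    ]
nut [0.45360014 0.25558123 0.0195    ]
nut [0.45823058 0.18799573 0.0195    ]
edge [ 0.48154804 -0.25547688  0.        ] [0.34829663 0.05394348 0.        ]
```

>>> {"name": "arm_command", "arguments": {"plan": [{"x":-0.0256,"y":-0.0328,"yaw":6},{"x":-0.0512,"y":-0.0656,"yaw":12},{"x":-0.0768,"y":-0.0984,"yaw":18},{"x":-0.1024,"y":-0.1312,"yaw":24},{"x":-0.128,"y":-0.164,"yaw":30}]}}

```text
validation failed for argument at $.pl...
```

>>> {"name": "arm_command", "arguments": {"plan": [{"x":-0.04,"y":-0.0126,"yaw":6.2},{"x":-0.08,"y":-0.0252,"yaw":12.4},{"x":-0.12,"y":-0.0378,"yaw":18.6},{"x":-0.16,"y":-0.0504,"yaw":24.8},{"x":-0.199,"y":-0.063,"yaw":31}]}}

```text
validation failed for argument at $.pl...
```

>>> {"name": "arm_command", "arguments": {"plan": [{"x":-0.04,"y":0.004},{"x":-0.08,"y":0.008},{"x":-0.12,"y":0.012},{"x":-0.16,"y":0.016},{"x":-0.2,"y":0.019}]}}

```text
validation failed for argument at $.pl...
```

>>> {"name": "arm_command", "arguments": {"plan": [{"x":-0.041,"y":0.001},{"x":-0.082,"y":0.003},{"x":-0.123,"y":0.004},{"x":-0.164,"y":0.006},{"x":-0.2,"y":0.007}]}}

```text
validation failed for argument at $.pl...
```

Run:
```python
from cell import bot, vision
from h import *
d=vision.snapshot("wrist"); cv2.imwrite("pics/w1.png",d["pixels"]); np.savez("w1.npz",**d)
s=bot.sense(); print(s["clock"],s["eef_pos"],s["ee_rot"],s["q"])
print(proj(d,[.468,-.156,.089]),proj(d,[.4625,-.0374,.002]))
```

```text
0.15 [0.31558469 0.65200258 0.24438785] [-1.79895771e+02  5.01916644e-03  1.54173756e+02] [-69.52770475  33.91494508   2.7680835   92.2194437   -1.90897924
  54.01608838  -1.93153563]
[-192.41277396  525.06089958] [-69.5719842  435.34596303]
```

View pics/w1.png

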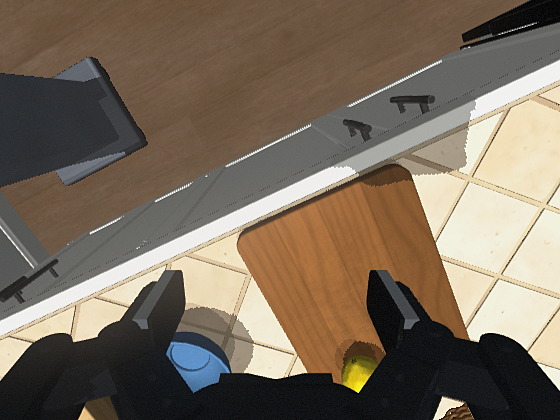

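The moves were refused, probably because some row keys were missing. The picture still shows the start pose, with the bowl at about (195,360) and the board. I'll resend with complete rows.

>>> {"name": "arm_command", "arguments": {"plan": [{"x":-0.0256,"y":-0.0328,"z":0,"yaw":6,"fingers":1},{"x":-0.0512,"y":-0.0656,"z":0,"yaw":12,"fingers":1},{"x":-0.0768,"y":-0.0984,"z":0,"yaw":18,"fingers":1},{"x":-0.1024,"y":-0.1312,"z":0,"yaw":24,"fingers":1},{"x":-0.128,"y":-0.164,"z":0,"yaw":30,"fingers":1}]}}

```text
clock: 0.57
eef_pos: [0.3596, 0.4471, 0.2451]
ee_rot: [-180.0, 0.0, 123.9]
wrist_force: [1.1, -0.9, -0.3]
grip_width: 0.0853
gripper_force: 0.0
```

>>> {"name": "arm_command", "arguments": {"plan": [{"x":-0.04,"y":-0.0126,"z":0,"yaw":6.2,"fingers":1},{"x":-0.08,"y":-0.0252,"z":0,"yaw":12.4,"fingers":1},{"x":-0.12,"y":-0.0378,"z":0,"yaw":18.6,"fingers":1},{"x":-0.16,"y":-0.0504,"z":0,"yaw":24.8,"fingers":1},{"x":-0.199,"y":-0.063,"z":0,"yaw":31,"fingers":1}]}}

```text
clock: 0.98
eef_pos: [0.4192, 0.2476, 0.2454]
ee_rot: [180.0, -0.0, 92.9]
wrist_force: [0.8, 0.0, 0.1]
grip_width: 0.0853
gripper_force: 0.0
```

>>> {"name": "arm_command", "arguments": {"plan": [{"x":-0.04,"y":0.004,"z":0,"yaw":0,"fingers":1},{"x":-0.08,"y":0.008,"z":0,"yaw":0,"fingers":1},{"x":-0.12,"y":0.012,"z":0,"yaw":0,"fingers":1},{"x":-0.16,"y":0.016,"z":0,"yaw":0,"fingers":1},{"x":-0.2,"y":0.019,"z":0,"yaw":0,"fingers":1}]}}

```text
clock: 1.4
eef_pos: [0.4492, 0.0491, 0.2454]
ee_rot: [180.0, -0.0, 93.2]
wrist_force: [0.1, -0.2, 0.8]
grip_width: 0.0858
gripper_force: 0.0
```

>>> {"name": "arm_command", "arguments": {"plan": [{"x":-0.041,"y":0.001,"z":0,"yaw":0,"fingers":1},{"x":-0.082,"y":0.003,"z":0,"yaw":0,"fingers":1},{"x":-0.123,"y":0.004,"z":0,"yaw":0,"fingers":1},{"x":-0.164,"y":0.006,"z":0,"yaw":0,"fingers":1},{"x":-0.2,"y":0.007,"z":0,"yaw":0,"fingers":1}]}}

```text
clock: 1.82
eef_pos: [0.4671, -0.1512, 0.2455]
ee_rot: [180.0, 0.0, 93.1]
wrist_force: [0.5, -1.0, 0.8]
grip_width: 0.0855
gripper_force: 0.0
```

Run:
```python
from cell import bot, vision
from h import *
d=vision.snapshot("wrist"); cv2.imwrite("pics/w2.png",d["pixels"]); np.savez("w2.npz",**d)
s=bot.sense(); print(s["clock"],s["eef_pos"],s["ee_rot"],s["q"])
print(proj(d,[.468,-.156,.089]),proj(d,[.4625,-.0374,.002]))
```

```text
1.8667 [ 0.46762057 -0.15967633  0.24645515] [179.77501521   0.43473417  92.53660675] [ -8.69058243  18.75862512  27.96933512 122.48378093 -12.74128753
  41.15889934  30.14798161]
[273.60905641 199.2698123 ] [274.60497588  70.01472945]
```

View pics/w2.png

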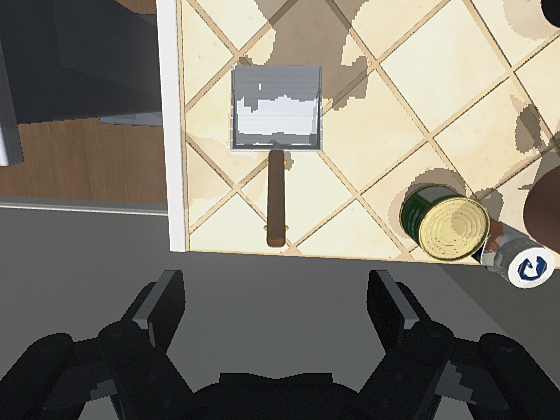

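The picture shows the handle from (276,240) to (277,150), within a couple of px of the prediction, and the pan above it. Descending to grip slightly above mid-handle.

>>> {"name": "arm_command", "arguments": {"plan": [{"x":-0.005,"y":0.001,"z":0.035,"yaw":0,"fingers":1},{"x":-0.01,"y":0.002,"z":0.07,"yaw":0,"fingers":1},{"x":-0.011,"y":0.002,"z":0.105,"yaw":0,"fingers":1},{"x":-0.011,"y":0.002,"z":0.135,"yaw":0,"fingers":1},{"x":-0.011,"y":0.002,"z":0.1535,"yaw":0,"fingers":1}]}}

```text
clock: 2.28
eef_pos: [0.4685, -0.1586, 0.089]
ee_rot: [-179.8, -0.1, 93.2]
wrist_force: [0.1, 0.1, -0.7]
grip_width: 0.0852
gripper_force: 0.0
```

>>> {"name": "arm_command", "arguments": {"plan": [{"x":0,"y":0,"z":0,"yaw":0,"fingers":0.5},{"x":0,"y":0,"z":0,"yaw":0,"fingers":0.3},{"x":0,"y":0,"z":0,"yaw":0,"fingers":0.1},{"x":0,"y":0,"z":0,"yaw":0,"fingers":0},{"x":0,"y":0,"z":0,"yaw":0,"fingers":0}], "force": 100}}

```text
clock: 2.7
eef_pos: [0.4709, -0.1594, 0.0932]
ee_rot: [179.8, 0.1, 93.2]
wrist_force: [-0.2, -0.2, -0.0]
grip_width: 0.0261
gripper_force: 0.0
```

>>> {"name": "arm_command", "arguments": {"plan": [{"x":0,"y":0,"z":0,"yaw":0,"fingers":0},{"x":0,"y":0,"z":0,"yaw":0,"fingers":0},{"x":0,"y":0,"z":0,"yaw":0,"fingers":0},{"x":0,"y":0,"z":0,"yaw":0,"fingers":0},{"x":0,"y":0,"z":0,"yaw":0,"fingers":0}], "force": 100}}

```text
clock: 3.12
eef_pos: [0.4704, -0.1598, 0.0932]
ee_rot: [179.9, 0.0, 93.2]
wrist_force: [-0.6, -0.3, 6.1]
grip_width: 0.0145
gripper_force: 97.4
```

>>> {"name": "arm_command", "arguments": {"plan": [{"x":0,"y":0,"z":-0.01,"yaw":0,"fingers":0},{"x":0,"y":0,"z":-0.03,"yaw":0,"fingers":0},{"x":0,"y":0,"z":-0.05,"yaw":0,"fingers":0},{"x":0,"y":0,"z":-0.065,"yaw":2,"fingers":0},{"x":0,"y":0,"z":-0.075,"yaw":5,"fingers":0}], "force": 120}}

```text
clock: 3.53
eef_pos: [0.4703, -0.1594, 0.1691]
ee_rot: [179.8, 0.0, 88.1]
wrist_force: [-0.1, -0.4, -2.2]
grip_width: 0.0141
gripper_force: 117.3
```

>>> {"name": "arm_command", "arguments": {"plan": [{"x":0,"y":0,"z":0,"yaw":0,"fingers":0},{"x":0,"y":0,"z":0,"yaw":0,"fingers":0},{"x":0,"y":0,"z":0,"yaw":0,"fingers":0},{"x":0,"y":0,"z":0,"yaw":0,"fingers":0},{"x":0,"y":0,"z":0,"yaw":0,"fingers":0}]}}

```text
clock: 3.95
eef_pos: [0.4693, -0.1591, 0.1661]
ee_rot: [-179.9, -0.0, 88.2]
wrist_force: [0.2, 0.3, -1.8]
grip_width: 0.0143
gripper_force: 117.4
```

Run:
```python
from cell import bot, vision
from h import *
d=vision.snapshot("top"); np.savez("t2.npz",**d); e=vision.snapshot("side"); np.savez("s2.npz",**e)
s=bot.sense(); print(s["clock"],s["eef_pos"],s["ee_rot"],s["wrist_force"],s["moment"])
a=cv2.resize(d["pixels"][200:275,300:420],None,fx=5,fy=5,interpolation=cv2.INTER_CUBIC)
b=cv2.resize(e["pixels"][150:240,270:350],None,fx=2.5,fy=2.5,interpolation=cv2.INTER_CUBIC)
c=np.zeros((375,800,3),np.uint8); c[:,:600]=a; c[:225,600:]=b
cv2.imwrite("pics/c2.png",c)
```

```text
4.05 [ 0.46949207 -0.15921452  0.16624207] [-1.79928269e+02 -1.07368602e-02  8.81804626e+01] [-0.46153948 -0.14062751 -2.70632684] [-0.11321129 -0.00260709 -0.00657148]
```

View pics/c2.png

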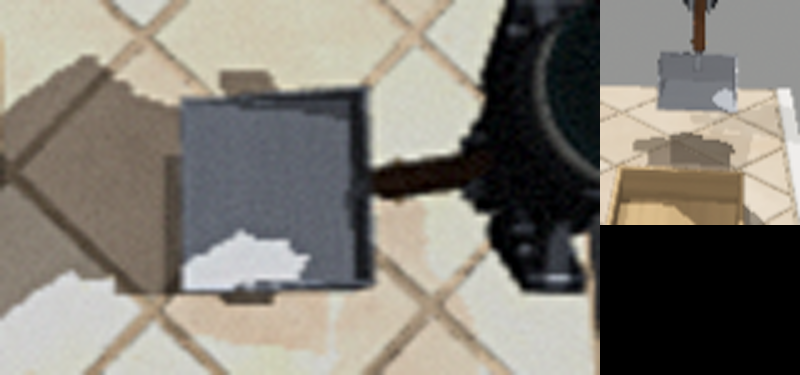

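```bash
cat >> h.py <<'E'
def tri(ds,uvs):
    Ps=[d["K"]@np.c_[d["R"],d["t"]] for d in ds]
    X=cv2.triangulatePoints(Ps[0],Ps[1],np.array(uvs[0],float).reshape(2,1),np.array(uvs[1],float).reshape(2,1))
    return (X[:3]/X[3]).ravel()
E
python3 - <<'E'
from h import *
T=dict(np.load("t2.npz"));S=dict(np.load("s2.npz"))
A=lambda u,v:(300+u/5-.4,200+v/5-.4); B=lambda u,v:(270+(u-600)/2.5-.3,150+v/2.5-.3)
ps=[((182,98),(658,108)),((182,292),(736,110)),((368,88),(658,53)),((374,287),(737,56))]
for a,b in ps: print(tri([T,S],[A(*a),B(*b)]))
E
```

```text
[ 0.51742175 -0.03554713  0.07405874]
[ 0.42308424 -0.03197225  0.07533602]
[ 0.51773701 -0.12114869  0.10781237]
[ 0.42064907 -0.11823569  0.1077109 ]
```

Triangulated, the lip centre is at (0.470,-0.034) and the pan is nearly level. Next: over the empty end of the bin, then down.

>>> {"name": "arm_command", "arguments": {"plan": [{"x":0.03,"y":0,"z":0,"yaw":0,"fingers":0},{"x":0.07,"y":0,"z":0,"yaw":0,"fingers":0},{"x":0.11,"y":0,"z":0,"yaw":0,"fingers":0},{"x":0.15,"y":0,"z":0,"yaw":0,"fingers":0},{"x":0.18,"y":0.0005,"z":0,"yaw":0,"fingers":0}]}}

```text
clock: 4.47
eef_pos: [0.4756, 0.024, 0.1663]
ee_rot: [-179.9, -0.1, 88.3]
wrist_force: [0.2, -0.4, -2.7]
grip_width: 0.0141
gripper_force: 117.2
```

>>> {"name": "arm_command", "arguments": {"plan": [{"x":0.012,"y":0,"z":0,"yaw":0,"fingers":0},{"x":0.016,"y":0,"z":0,"yaw":0,"fingers":0},{"x":0.016,"y":0,"z":0,"yaw":0,"fingers":0},{"x":0.016,"y":0,"z":0.01,"yaw":0,"fingers":0},{"x":0.016,"y":0,"z":0.02,"yaw":0,"fingers":0}]}}

```text
clock: 4.88
eef_pos: [0.477, 0.0348, 0.1465]
ee_rot: [179.9, 0.0, 88.0]
wrist_force: [-0.6, 0.1, -2.0]
grip_width: 0.0144
gripper_force: 117.3
```

Run:
```python
from cell import bot, vision
from h import *
d=vision.snapshot("top"); np.savez("t3.npz",**d)
s=bot.sense(); print(s["clock"],s["eef_pos"],s["ee_rot"],s["wrist_force"],s["moment"])
cv2.imwrite("pics/c3.png",cv2.resize(d["pixels"][190:275,200:340],None,fx=5,fy=5,interpolation=cv2.INTER_CUBIC))
```

```text
4.9333 [0.47550303 0.03470999 0.14464233] [-1.79856414e+02  8.70532766e-02  8.80064918e+01] [-0.9270525   0.62242004 -2.84850966] [-0.13902468  0.0434775  -0.01867854]
```

View pics/c3.png

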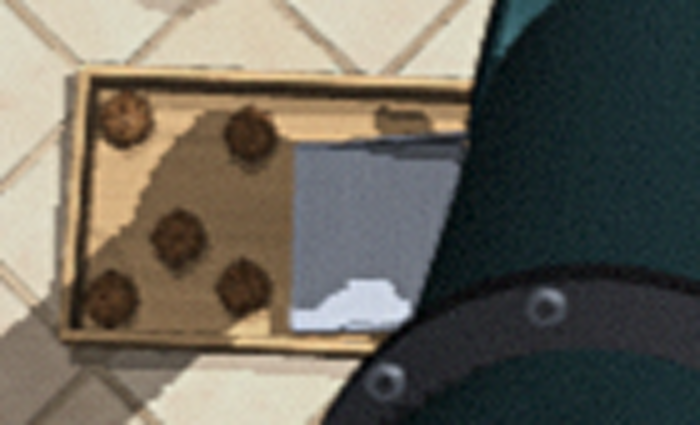

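The picture shows lip corners at crop (292,143) and (290,332). The near-wall clearance is about 2.5 mm and the nuts lie clear to the left. I'll shift 1.5 mm off the wall and descend.

>>> {"name": "arm_command", "arguments": {"plan": [{"x":0.001,"y":0.0015,"z":0.008,"yaw":0,"fingers":0},{"x":0.001,"y":0.0015,"z":0.016,"yaw":0,"fingers":0},{"x":0.001,"y":0.0015,"z":0.024,"yaw":0,"fingers":0},{"x":0.001,"y":0.0015,"z":0.032,"yaw":0,"fingers":0},{"x":0.001,"y":0.0015,"z":0.04,"yaw":0,"fingers":0}]}}

```text
clock: 5.35
eef_pos: [0.4781, 0.0374, 0.1058]
ee_rot: [-180.0, 0.0, 88.2]
wrist_force: [0.1, 0.1, -1.2]
grip_width: 0.0141
gripper_force: 117.2
```

>>> {"name": "arm_command", "arguments": {"plan": [{"x":0,"y":0,"z":0.003,"yaw":0,"fingers":0},{"x":0,"y":0,"z":0.005,"yaw":0,"fingers":0},{"x":0,"y":0,"z":0.006,"yaw":0,"fingers":0},{"x":0,"y":0,"z":0.007,"yaw":0,"fingers":0},{"x":0,"y":0,"z":0.007,"yaw":0,"fingers":0}]}}

```text
clock: 5.77
eef_pos: [0.4783, 0.0376, 0.0999]
ee_rot: [180.0, -0.0, 88.2]
wrist_force: [0.4, -0.2, -1.1]
grip_width: 0.0143
gripper_force: 117.2
```

>>> {"name": "arm_command", "arguments": {"plan": [{"x":0,"y":0,"z":0,"yaw":0,"fingers":0},{"x":0,"y":0,"z":0,"yaw":0,"fingers":0},{"x":0,"y":0,"z":0,"yaw":0,"fingers":0},{"x":0,"y":0,"z":0.0005,"yaw":0,"fingers":0},{"x":0,"y":0,"z":0.001,"yaw":0,"fingers":0}], "force": 20}}

```text
clock: 6.18
eef_pos: [0.4783, 0.0376, 0.0989]
ee_rot: [180.0, -0.0, 88.2]
wrist_force: [-0.1, 0.4, -2.8]
grip_width: 0.0142
gripper_force: 117.2
```

Run:
```python
from cell import bot
import numpy as np
s=bot.sense(); print(s["clock"],s["eef_pos"],s["wrist_force"],s["moment"],s["gripper_force"])
```

```text
6.1833 [0.47825682 0.03759427 0.09891767] [-0.0937458   0.39084889 -2.7632021 ] [-0.11745888 -0.0012162   0.04523173] 117.16291308403015
```

>>> {"name": "arm_command", "arguments": {"plan": [{"x":0,"y":0,"z":0.0005,"yaw":0,"fingers":0},{"x":0,"y":0,"z":0.001,"yaw":0,"fingers":0},{"x":0,"y":0,"z":0.001,"yaw":0,"fingers":0},{"x":0,"y":0,"z":0.001,"yaw":0,"fingers":0},{"x":0,"y":0,"z":0.001,"yaw":0,"fingers":0}], "force": 120}}

```text
clock: 6.6
eef_pos: [0.4784, 0.0373, 0.0983]
ee_rot: [180.0, -0.0, 88.2]
wrist_force: [-0.4, -1.7, 6.5]
grip_width: 0.014
gripper_force: 118.4
```

Run:
```python
from cell import bot
s=bot.sense(); print(s["clock"],s["eef_pos"],s["wrist_force"],s["moment"],s["gripper_force"])
```

```text
6.6 [0.47840523 0.03732542 0.09826554] [-0.40772108 -1.71605097  6.46734585] [-0.07602562  0.40481023  0.04561822] 118.42596530914307
```

>>> {"name": "arm_command", "arguments": {"plan": [{"x":0,"y":0,"z":-0.0007,"yaw":0,"fingers":0.18},{"x":0,"y":0,"z":-0.0007,"yaw":0,"fingers":0.2},{"x":0,"y":0,"z":-0.0007,"yaw":0,"fingers":0.2},{"x":0,"y":0,"z":-0.0007,"yaw":0,"fingers":0.2},{"x":0,"y":0,"z":-0.0007,"yaw":0,"fingers":0.2}], "force": 20}}

```text
clock: 7.02
eef_pos: [0.4782, 0.0377, 0.0985]
ee_rot: [180.0, -0.0, 88.2]
wrist_force: [0.3, -0.1, -0.9]
grip_width: 0.0171
gripper_force: 0.0
```

>>> {"name": "arm_command", "arguments": {"plan": [{"x":0,"y":0,"z":0,"yaw":0,"fingers":0.15},{"x":0,"y":0,"z":0,"yaw":0,"fingers":0.1},{"x":0,"y":0,"z":0,"yaw":0,"fingers":0},{"x":0,"y":0,"z":0,"yaw":0,"fingers":0},{"x":0,"y":0,"z":0,"yaw":0,"fingers":0}], "force": 120}}

```text
clock: 7.43
eef_pos: [0.4782, 0.0375, 0.0987]
ee_rot: [180.0, -0.0, 88.2]
wrist_force: [-0.4, -1.1, 5.5]
grip_width: 0.0139
gripper_force: 116.9
```

Run:
```python
from cell import bot
s=bot.sense(); print(s["clock"],s["eef_pos"],s["wrist_force"],s["moment"],s["gripper_force"])
```

```text
7.4333 [0.47816429 0.03747727 0.09867329] [-0.44835913 -1.13412283  5.51363584] [-0.02369687  0.29869514  0.07779224] 116.92290902137756
```

>>> {"name": "arm_command", "arguments": {"plan": [{"x":0.006,"y":0,"z":-0.0006,"yaw":0,"fingers":0},{"x":0.016,"y":0,"z":-0.0006,"yaw":0,"fingers":0},{"x":0.027,"y":0,"z":-0.0006,"yaw":0,"fingers":0},{"x":0.038,"y":0,"z":-0.0006,"yaw":0,"fingers":0},{"x":0.05,"y":0,"z":-0.0006,"yaw":0,"fingers":0}]}}

```text
clock: 7.85
eef_pos: [0.4796, 0.0893, 0.0988]
ee_rot: [-180.0, -0.0, 88.2]
wrist_force: [-0.4, -0.4, -0.5]
grip_width: 0.0139
gripper_force: 117.2
```

>>> {"name": "arm_command", "arguments": {"plan": [{"x":0.012,"y":0,"z":0,"yaw":0,"fingers":0},{"x":0.024,"y":0,"z":0,"yaw":0,"fingers":0},{"x":0.036,"y":0,"z":0,"yaw":0,"fingers":0},{"x":0.046,"y":0,"z":0,"yaw":0,"fingers":0},{"x":0.051,"y":0,"z":0,"yaw":0,"fingers":0}]}}

```text
clock: 8.27
eef_pos: [0.4811, 0.1413, 0.0988]
ee_rot: [-180.0, -0.0, 88.4]
wrist_force: [-0.0, -0.2, -0.5]
grip_width: 0.0141
gripper_force: 117.3
```

Run:
```python
from cell import bot, vision
from h import *
d=vision.snapshot("top"); e=vision.snapshot("side")
s=bot.sense(); print(s["clock"],s["eef_pos"],s["ee_rot"],s["wrist_force"],s["moment"])
a=cv2.resize(d["pixels"][195:270,200:280],None,fx=5,fy=5,interpolation=cv2.INTER_CUBIC)
b=cv2.resize(e["pixels"][205:280,260:340],None,fx=5,fy=5,interpolation=cv2.INTER_CUBIC)
cv2.imwrite("pics/c4.png",np.hstack([a,b]))
```

```text
8.3667 [0.48115576 0.14066476 0.09884136] [-1.79981632e+02 -4.15294396e-02  8.83494472e+01] [-0.66710749 -0.57985898 -1.96190301] [-0.0864691   0.00897139  0.00944414]
```

View pics/c4.png

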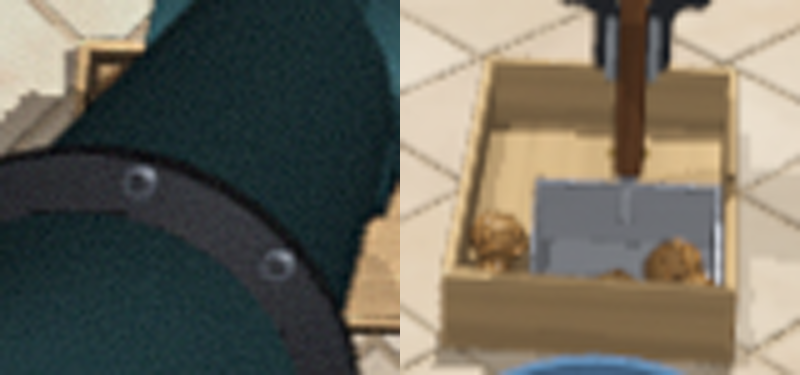

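The side view shows a nut at (675,260), another at (705,283) and one at (617,275) on the blade. Two nuts are outside it on the left. I'll close the last 3 mm, then press down to tilt the nose up about the pan's back edge.

>>> {"name": "arm_command", "arguments": {"plan": [{"x":0.002,"y":0,"z":0,"yaw":0,"fingers":0},{"x":0.0035,"y":0,"z":0,"yaw":0,"fingers":0},{"x":0.0035,"y":0,"z":0.001,"yaw":0,"fingers":0},{"x":0.003,"y":0,"z":0.0025,"yaw":0,"fingers":0},{"x":0.003,"y":0,"z":0.004,"yaw":0,"fingers":0}]}}

```text
clock: 8.78
eef_pos: [0.4814, 0.1398, 0.0977]
ee_rot: [-179.9, -0.1, 88.0]
wrist_force: [-9.2, -5.9, 42.6]
grip_width: 0.0144
gripper_force: 122.2
```

>>> {"name": "arm_command", "arguments": {"plan": [{"x":0,"y":0,"z":0,"yaw":0,"fingers":0.02},{"x":0,"y":0,"z":0,"yaw":0,"fingers":0.01},{"x":0,"y":0,"z":0,"yaw":0,"fingers":0.02},{"x":0,"y":0,"z":0,"yaw":0,"fingers":0.01},{"x":0,"y":0,"z":0,"yaw":0,"fingers":0.02}], "force": 30}}

```text
clock: 9.2
eef_pos: [0.4813, 0.1402, 0.098]
ee_rot: [-180.0, -0.1, 88.0]
wrist_force: [-5.5, -3.8, 28.6]
grip_width: 0.0143
gripper_force: 120.7
```

>>> {"name": "arm_command", "arguments": {"plan": [{"x":0,"y":0,"z":0,"yaw":0,"fingers":0.175},{"x":0,"y":0,"z":0,"yaw":0,"fingers":0.175},{"x":0,"y":0,"z":0,"yaw":0,"fingers":0.175},{"x":0,"y":0,"z":0,"yaw":0,"fingers":0.15},{"x":0,"y":0,"z":0,"yaw":0,"fingers":0.15}], "force": 30}}

```text
clock: 9.62
eef_pos: [0.4813, 0.1398, 0.0976]
ee_rot: [-180.0, -0.1, 88.0]
wrist_force: [-5.0, -3.6, 24.6]
grip_width: 0.0152
gripper_force: 55.4
```

Run:
```python
from cell import bot, vision
from h import *
e=vision.snapshot("side")
s=bot.sense(); print(s["clock"],s["eef_pos"],s["ee_rot"],s["wrist_force"],s["moment"],s["grip_width"],s["gripper_force"])
b=cv2.resize(e["pixels"][205:280,260:340],None,fx=5,fy=5,interpolation=cv2.INTER_CUBIC)
cv2.imwrite("pics/c5.png",b)
```

```text
9.6667 [0.48131501 0.13983116 0.0975693 ] [-1.79959399e+02 -9.02539637e-02  8.80136929e+01] [-4.46169922 -3.24733421 25.53640049] [-0.06595341  1.32306218  0.15582876] 0.015233775102036821 55.449453592300415
```

View pics/c5.png

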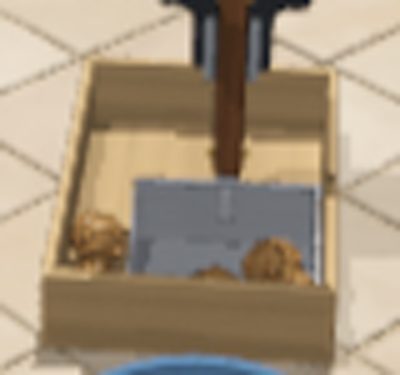

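The view (crop 5x) is unchanged: nuts at (275,258), (215,272) and (305,275) are on the pan and not yet tilted. The grip is stiff, so I'll loosen it further while pressing.

>>> {"name": "arm_command", "arguments": {"plan": [{"x":0,"y":0,"z":0,"yaw":0,"fingers":0.18},{"x":0,"y":0,"z":0,"yaw":0,"fingers":0.183},{"x":0,"y":0,"z":0,"yaw":0,"fingers":0.183},{"x":0,"y":0,"z":0.001,"yaw":0,"fingers":0.183},{"x":0,"y":0,"z":0.002,"yaw":0,"fingers":0.183}], "force": 20}}

```text
clock: 10.08
eef_pos: [0.4813, 0.1374, 0.0951]
ee_rot: [-180.0, 0.1, 88.0]
wrist_force: [-4.4, -9.0, 25.4]
grip_width: 0.0157
gripper_force: 21.6
```

Run:
```python
from cell import bot
s=bot.sense(); print(s["clock"],s["eef_pos"],s["ee_rot"],s["wrist_force"],s["moment"],s["grip_width"],s["gripper_force"])
```

```text
10.0833 [0.48126826 0.13737242 0.09513977] [-1.79989118e+02  1.03933718e-01  8.79652234e+01] [-4.35805525 -8.95870868 25.35551399] [-1.71711113  1.12745865  0.21743038] 0.015675950717259465 21.63850039243698
```

>>> {"name": "arm_command", "arguments": {"plan": [{"x":-0.003,"y":0,"z":0,"yaw":0,"fingers":0.183},{"x":-0.005,"y":0,"z":0,"yaw":0,"fingers":0.183},{"x":-0.007,"y":0,"z":0,"yaw":0,"fingers":0.183},{"x":-0.009,"y":0,"z":0,"yaw":0,"fingers":0.183},{"x":-0.01,"y":0,"z":0,"yaw":0,"fingers":0.183}]}}

```text
clock: 10.5
eef_pos: [0.4814, 0.132, 0.0933]
ee_rot: [180.0, -0.1, 88.2]
wrist_force: [-0.4, 3.2, 0.8]
grip_width: 0.0156
gripper_force: 18.0
```

Run:
```python
from cell import bot, vision
from h import *
e=vision.snapshot("side");np.savez("s6.npz",**e)
s=bot.sense(); print(s["clock"],s["eef_pos"],s["ee_rot"],s["wrist_force"],s["moment"],s["grip_width"],s["gripper_force"])
# nut mask blobs around the pan; grey pan rows at a mid column
for c in blobs(e,(5,90,40),(20,255,190),(264,240,334,265),8):
    print(cv2.boundingRect(c),cv2.contourArea(c))
h=cv2.cvtColor(e["pixels"],cv2.COLOR_BGR2HSV)
for r in range(236,266,1): print(r,' '.join('%3d'%x for x in h[r,270:330:2,1]))
```

```text
10.55 [0.4814064  0.13176391 0.09318694] [ 1.79981949e+02 -4.50382331e-02  8.81553456e+01] [-0.1488222   1.82274021  2.69583076] [0.50480817 0.15730474 0.03682458] 0.01595544559458563 18.164027631282806
(269, 240, 58, 25) 614.0
236  44  49  94 109 101  99  90  90  93  91  90  93  91  93  95  94 115 150 157 113  94  93  91  91  93  94  92 109  98  40
237  45  56  99 113 101  96  92  91  92  92  91  93  91  92  95  94 118 155 159 106  93  93  94  93  97  97  97 109 104  40
238  44  70 103 112 101  94  92  94  93  94  94  91  91  93  94  94 114 156 154 101  94  97  98  97  98  97  98 109 113  40
239  52  66 106 109 101  94  91  93  89  57  70  69  72  72  77  84  83  22  46  91  97  99  98  97  97  98  98 109 108  39
240  61  71 109 109 100  93  91  92  73  16  18  16  14  17  16  43  48  10  12  66  50  64  64  71  72  70  76 104 107  40
241  50  89 109 107  99  92  91  91  61  19  17  17  18  20  19  18  16  16  15  17  14  14  16   9  16  14  18  89 107  41
242  46  87 111 103  99  93  91  93  50  19  17  17  19  17  19  15  17  18  15  19  17  15  17  16  16  17  14  71 101  53
243 
[... 2147 characters left out ...]
  92  76  75  57 115 125 122 131 129  53  40 140 148 143 156 152   8  81  95  48
261 107 110 108 107 108 107 109 106 107 106 106 108 107 108 107 107 105 111 111  90  77 115 117 122 124 126  15  98 107  47
262 106 109 109 107 109 109 108 106 108 108 108 107 110 110 109 107 108 107 106 107 108 107 107 106 106 110  89 107 106  47
263 107 109 109 108 109 106 108 110 113 111 111 109 109 112 111 108 108 110 108 111 111 111 109 110 109 107 106 106 104  47
264 110 112 111 108 110 110 110 112 112 111 110 111 110 109 110 112 112 110 111 110 111 110 110 110 108 109 108 108 108  46
265 110 109 110 110 111 108 110 111 112 112 112 112 111 112 110 112 109 111 112 107 110 110 110 108 107 109 107 108 107  44
```

The side pixels show the three nuts rolled back on the pan (tops at rows 250, 247 and ~254) inside its walls, so the nose is up about 6°. Regripping hard and lifting.

>>> {"name": "arm_command", "arguments": {"plan": [{"x":0,"y":0,"z":0,"yaw":0,"fingers":0.15},{"x":0,"y":0,"z":0,"yaw":0,"fingers":0.1},{"x":0,"y":0,"z":0,"yaw":0,"fingers":0},{"x":0,"y":0,"z":0,"yaw":0,"fingers":0},{"x":0,"y":0,"z":-0.001,"yaw":0,"fingers":0}], "force": 120}}

```text
clock: 10.97
eef_pos: [0.4814, 0.1314, 0.094]
ee_rot: [180.0, 0.0, 88.2]
wrist_force: [-0.5, 0.3, -3.1]
grip_width: 0.0146
gripper_force: 117.3
```

>>> {"name": "arm_command", "arguments": {"plan": [{"x":0,"y":0,"z":-0.003,"yaw":0,"fingers":0},{"x":0,"y":0,"z":-0.01,"yaw":0,"fingers":0},{"x":0,"y":0,"z":-0.02,"yaw":0,"fingers":0},{"x":0,"y":0,"z":-0.031,"yaw":0,"fingers":0},{"x":0,"y":0,"z":-0.042,"yaw":0,"fingers":0}]}}

```text
clock: 11.38
eef_pos: [0.4812, 0.1312, 0.1373]
ee_rot: [180.0, 0.0, 88.2]
wrist_force: [0.2, 0.7, -1.7]
grip_width: 0.014
gripper_force: 117.2
```

>>> {"name": "arm_command", "arguments": {"plan": [{"x":0,"y":0,"z":-0.012,"yaw":0,"fingers":0},{"x":0,"y":0,"z":-0.025,"yaw":0,"fingers":0},{"x":0,"y":0,"z":-0.038,"yaw":0,"fingers":0},{"x":0,"y":0,"z":-0.05,"yaw":0,"fingers":0},{"x":0,"y":0,"z":-0.06,"yaw":0,"fingers":0}]}}

```text
clock: 11.8
eef_pos: [0.4813, 0.1314, 0.198]
ee_rot: [179.9, -0.0, 88.2]
wrist_force: [-1.2, 0.5, -2.3]
grip_width: 0.0143
gripper_force: 117.2
```

Run:
```python
from cell import bot, vision
from h import *
e=vision.snapshot("side");np.savez("s7.npz",**e); d=vision.snapshot("top");np.savez("t7.npz",**d)
s=bot.sense(); print(s["clock"],s["eef_pos"],s["ee_rot"],s["wrist_force"],s["moment"],s["grip_width"],s["gripper_force"])
a=cv2.resize(e["pixels"][170:290,250:350],None,fx=4,fy=4,interpolation=cv2.INTER_CUBIC)
b=cv2.resize(d["pixels"][190:310,180:280],None,fx=4,fy=4,interpolation=cv2.INTER_CUBIC)
cv2.imwrite("pics/c7.png",np.hstack([a,b]))
for c in blobs(e,(5,115,30),(20,255,190),(270,190,334,262),10):
    print(cv2.boundingRect(c),cv2.contourArea(c))
```

```text
11.9 [0.48229863 0.13175532 0.19821428] [ 1.79777645e+02 -1.01025239e-01  8.81744525e+01] [-1.0597952   0.41831724 -2.67659383] [-0.21835599 -0.08910916 -0.01403827] 0.014103219048053521 117.3018729686737
(273, 247, 12, 13) 96.0
(299, 210, 24, 16) 210.5
(304, 190, 6, 14) 49.0
```

Run:
```python
from h import *
e=dict(np.load("s7.npz"))
h=cv2.cvtColor(e["pixels"],cv2.COLOR_BGR2HSV)
for r in range(198,232): print(r,' '.join('%3d/%3d'%(x,y) for x,y in h[r,284:328:2,1:]))
print(proj(e,[.4855,.257,.118]),proj(e,[.4855,.171,.11]))
```

```text
198  50/211  47/208  39/223  38/229  38/229  37/230  37/229  37/227  38/229  55/207 137/ 91 159/ 82 155/ 84  77/180  40/227  40/221  46/198  53/188  43/225  39/231  42/228  49/215
199  43/220  50/213  45/208  39/223  38/229  37/230  37/229  39/228  40/229  52/212 145/ 86 159/ 82 157/ 83 117/159  42/218  50/206  49/199  44/225  39/230  40/230  41/230  42/230
200  42/224  43/224  50/209  44/207  38/223  37/230  36/229  37/228  39/229  40/228 112/ 93 152/ 82 155/ 82  68/177  53/199  53/212  41/229  40/230  39/230  41/229  41/229  40/230
201  43/225  43/225  45/221  48/213  44/208  36/224  36/229  37/229  38/229  40/228 106/ 96 152/ 82 154/ 83  54/192  56/209  46/226  43/229  42/230  40/230  41/229  42/229  41/230
202  43/224  43/224  44/224  44/226  49/213  44/208  38/224  37/229  38/229  39/229 108/ 90 154/ 76 154/ 78  58/208  50/224  47/226  46/227  45/229  42/229  42/229  42/229  40/229
203  44/224  44/224  39/210  38/209  36/211  46/195  38/197  34/223  37/221  38/220  70/109  77/ 76 120/ 66  52/217  50/226  50/226  49/227  48/227  46/228  44/228  42/228  41/229
204  45/223  46/224 
[... 4375 characters left out ...]
  14/125  14/125  14/125  16/126  16/127  18/128  18/128  16/127  16/113  16/160  13/196  15/153  84/197
229 108/127  11/114  12/124  16/124  16/124  14/124  16/124  18/125  18/125  16/124  18/125  18/125  18/125  16/125  18/127  16/127  14/126  16/127  13/175  13/182  15/158  88/196
230 104/137  15/119  14/124  16/125  16/125  16/124  18/125  16/125  16/124  16/124  16/124  16/124  16/124  16/124  16/125  12/125  12/125  14/126  18/127  16/127  16/144  91/194
231 101/180  14/125  14/125  14/125  16/125  16/125  14/124  14/125  16/124  16/124  16/124  16/124  16/124  16/124  14/124  14/125  14/125  16/126  14/126  16/127  17/118  90/192
[303.93694777 230.58080626] [303.64861518 215.99724361]
```

Three nuts are in the pan at (303,215), (317,213) and (318,220). I'll carry them to the bowl, raising on the way.

>>> {"name": "arm_command", "arguments": {"plan": [{"x":0.003,"y":0.0005,"z":-0.006,"yaw":0,"fingers":0},{"x":0.011,"y":0.002,"z":-0.015,"yaw":0,"fingers":0},{"x":0.025,"y":0.004,"z":-0.024,"yaw":0,"fingers":0},{"x":0.042,"y":0.006,"z":-0.033,"yaw":0,"fingers":0},{"x":0.059,"y":0.008,"z":-0.039,"yaw":0,"fingers":0}]}}

```text
clock: 12.32
eef_pos: [0.4909, 0.1906, 0.2355]
ee_rot: [-180.0, 0.0, 88.1]
wrist_force: [-0.0, 0.9, -2.4]
grip_width: 0.014
gripper_force: 117.2
```

>>> {"name": "arm_command", "arguments": {"plan": [{"x":0.017,"y":0.003,"z":-0.002,"yaw":0,"fingers":0},{"x":0.033,"y":0.006,"z":-0.003,"yaw":0,"fingers":0},{"x":0.048,"y":0.008,"z":-0.003,"yaw":0,"fingers":0},{"x":0.062,"y":0.01,"z":-0.003,"yaw":0,"fingers":0},{"x":0.074,"y":0.012,"z":-0.003,"yaw":0,"fingers":0}]}}

```text
clock: 12.73
eef_pos: [0.5051, 0.2653, 0.2375]
ee_rot: [-179.9, 0.0, 88.2]
wrist_force: [-0.4, -1.0, -1.9]
grip_width: 0.0139
gripper_force: 117.2
```

>>> {"name": "arm_command", "arguments": {"plan": [{"x":0.011,"y":0.001,"z":0,"yaw":0,"fingers":0},{"x":0.019,"y":0.002,"z":0,"yaw":0,"fingers":0},{"x":0.025,"y":0.003,"z":0,"yaw":0,"fingers":0},{"x":0.029,"y":0.003,"z":0,"yaw":0,"fingers":0},{"x":0.031,"y":0.003,"z":0,"yaw":0,"fingers":0}]}}

```text
clock: 13.15
eef_pos: [0.5094, 0.2949, 0.238]
ee_rot: [-180.0, 0.0, 88.2]
wrist_force: [-0.0, 0.5, -2.5]
grip_width: 0.014
gripper_force: 117.2
```

Run:
```python
from cell import bot, vision
from h import *
e=vision.snapshot("side");np.savez("s8.npz",**e); w=vision.snapshot("wrist"); np.savez("w8.npz",**w)
s=bot.sense(); print(s["clock"],s["eef_pos"],s["ee_rot"],s["wrist_force"],s["moment"],s["grip_width"],s["q"].round())
for c in blobs(e,(5,115,30),(20,255,190),(250,180,350,330),10):
    print(cv2.boundingRect(c),cv2.contourArea(c))
y=s["eef_pos"]
print("lip proj",proj(e,y+[0.005,.138,-.078]),"bowl rim near/far y",proj(e,[.4955,.357,.062]),proj(e,[.4955,.497,.062]))
```

```text
13.25 [0.50929199 0.29450468 0.23805797] [-1.79988828e+02  1.59154171e-02  8.81607929e+01] [-0.9268474  -0.73340206 -2.08502091] [-0.19515193 -0.02827342  0.02369538] 0.01384744559941931 [-57.  27.  32. 112. -20.  46. -16.]
(285, 229, 30, 20) 311.0
(291, 180, 9, 42) 218.5
lip proj [290.68922673 257.0507318 ] bowl rim near/far y [298.87317312 274.76748762] [298.56995432 317.0726009 ]
```

>>> {"name": "arm_command", "arguments": {"plan": [{"x":0,"y":0,"z":0,"yaw":0,"fingers":0.178},{"x":0,"y":0,"z":0,"yaw":0,"fingers":0.182},{"x":0,"y":0,"z":0,"yaw":0,"fingers":0.184},{"x":0,"y":0,"z":0,"yaw":0,"fingers":0.185},{"x":0,"y":0,"z":0,"yaw":0,"fingers":0.185}], "force": 20}}

```text
clock: 13.67
eef_pos: [0.5095, 0.2946, 0.2382]
ee_rot: [180.0, -0.0, 88.2]
wrist_force: [0.6, 0.5, -2.0]
grip_width: 0.0161
gripper_force: 10.0
```

```bash
cat > st.py <<'E'
from cell import bot, vision
from h import *
e=vision.snapshot("side");np.savez("s9.npz",**e)
s=bot.sense(); print(s["clock"],s["eef_pos"],s["wrist_force"],s["moment"],s["grip_width"],s["gripper_force"])
for c in blobs(e,(5,115,30),(20,255,190),(250,180,350,330),10):
    print(cv2.boundingRect(c),cv2.contourArea(c))
h=cv2.cvtColor(e["pixels"],cv2.COLOR_BGR2HSV)
g=(h[200:280,275,1]<35)  # pan grey rows at the left part of the pan
print("grey rows",np.flatnonzero(g)+200)
E
python3 st.py
python3 - <<'E'
from h import *
e=dict(np.load("s8.npz"));h=cv2.cvtColor(e["pixels"],cv2.COLOR_BGR2HSV);print("before",np.flatnonzero(h[200:280,275,1]<35)+200)
E
```

```text
13.7167 [0.50941995 0.29464153 0.23820843] [ 0.06467791  0.36486875 -2.13928612] [-0.14273235  0.014047   -0.00302039] 0.01576233345357852 10.228900015354156
(285, 230, 30, 21) 303.5
(291, 180, 10, 42) 235.0
grey rows [223 224 225 226 227 228 229 230 231 232 233 234 235 236 237 238 239 240
 241 242 243 244 245 246 247 248 249 250 251 252 253 254 255 256 257 258
 259 260]
before [222 223 224 225 226 227 228 229 230 231 232 233 234 235 236 237 238 239
 240 241 242 243 244 245 246 247 248 249 250 251 252 253 254 255 256]
```

>>> {"name": "arm_command", "arguments": {"plan": [{"x":0,"y":0,"z":0,"yaw":0,"fingers":0.185},{"x":0,"y":0,"z":0,"yaw":0,"fingers":0.185},{"x":0,"y":0,"z":0,"yaw":0,"fingers":0.185},{"x":0,"y":0,"z":0,"yaw":0,"fingers":0.185},{"x":0,"y":0,"z":0,"yaw":0,"fingers":0.185}]}}

```text
clock: 14.13
eef_pos: [0.5095, 0.2948, 0.2382]
ee_rot: [180.0, -0.0, 88.2]
wrist_force: [-0.5, -0.5, -2.3]
grip_width: 0.0159
gripper_force: 10.8
```

```bash
python3 st.py
```

```text
14.1833 [0.50950023 0.29482452 0.23821976] [ 0.33253473  0.24736342 -1.62725229] [-0.07158165 -0.00263258  0.0423071 ] 0.01580838125174077 10.760742723941803
(281, 303, 32, 13) 259.5
(292, 180, 9, 41) 226.5
grey rows [221 222 223 224 225 226 227 228 229 230 231 232 233 234 235 236 237 238
 239 240 241 242 243 244 245 246 247 248 249 250 251 252 253 254 255 256
 257 258 259 260 261 262]
```

The nuts' blob is now at (281–313, 303–316), inside the bowl. Regripping and carrying the empty scoop back right.

>>> {"name": "arm_command", "arguments": {"plan": [{"x":0,"y":0,"z":0,"yaw":0,"fingers":0.15},{"x":0,"y":0,"z":0,"yaw":0,"fingers":0.05},{"x":0,"y":0,"z":0,"yaw":0,"fingers":0},{"x":0,"y":0,"z":0,"yaw":0,"fingers":0},{"x":0,"y":0,"z":0,"yaw":0,"fingers":0}], "force": 120}}

```text
clock: 14.6
eef_pos: [0.5094, 0.2947, 0.2381]
ee_rot: [-180.0, 0.0, 88.2]
wrist_force: [0.6, 0.4, -2.8]
grip_width: 0.0142
gripper_force: 116.9
```

>>> {"name": "arm_command", "arguments": {"plan": [{"x":-0.008,"y":0,"z":-0.01,"yaw":0,"fingers":0},{"x":-0.025,"y":-0.001,"z":-0.02,"yaw":0,"fingers":0},{"x":-0.05,"y":-0.003,"z":-0.02,"yaw":0,"fingers":0},{"x":-0.08,"y":-0.005,"z":-0.02,"yaw":0,"fingers":0},{"x":-0.11,"y":-0.006,"z":-0.02,"yaw":0,"fingers":0}]}}

```text
clock: 15.02
eef_pos: [0.4998, 0.1823, 0.2595]
ee_rot: [179.9, -0.0, 88.2]
wrist_force: [-0.3, -0.7, -1.9]
grip_width: 0.0144
gripper_force: 117.1
```

```bash
python3 st.py
python3 - <<'E'
from cell import bot, vision
from h import *
d=vision.snapshot("top"); np.savez("t10.npz",**d)
h=cv2.cvtColor(d["pixels"],cv2.COLOR_BGR2HSV)
for c in blobs(d,(0,80,10),(25,255,140),(110,190,215,275),10): print("bowl nut",cv2.boundingRect(c),cv2.contourArea(c))
for c in blobs(d,(95,90,30),(125,255,255),(110,190,200,270),200):
    (u,v),(a,b),_=cv2.fitEllipse(cv2.convexHull(c)); print("bowl",u,v,a,b)
for r in range(205,262,2): print(r,' '.join('%3d'%x for x in h[r,124:182:2,0]))
E
```

```text
15.0667 [0.49884873 0.17344718 0.25962715] [-1.36644233 -5.46432342 -1.83610511] [-0.52407391  0.14272633  0.03531921] 0.01403597837477429 117.06597447395325
(289, 300, 25, 16) 248.5
(273, 247, 12, 13) 101.5
(297, 180, 7, 11) 44.5
grey rows []
bowl nut (146, 225, 22, 21) 244.5
bowl 170.13230895996094 235.57237243652344 66.9022445678711 90.72005462646484
205  23  23  23  22  27  25  22  23  24  21  19 102 109 109 107 107 108 108 107  13  16  16  16  17  20  21  20  21  23
207  23  25  17  22  23  23  23  21  17 108 107 107 107 107 106 108 109 105 108 107 107 129  17  20  17  16  16  17  16
209  26  24  23  21  19  20  22 108 106 108 107 105 106 107 107 106 107 107 106 107 107 107 107  13  15  16  18  19  14
211  21  21  24  22  22  26 107 108 108 108 107 106 109 107 108 107 107 108 106 107 107 108 106 106  15  16  14  15  16
213  23  24  23  20  20 108 108 107 108 107 107 107 108 106 107 107 107 106 107 106 107 107 108 107 107  11  18  18  16
215  23  24  23  18 108 109 107 107 107 106 108 107 107 107 108 107 107 107 108 109 107 107 109 108 104 107  16  18  16
217  20  23  21 109 108 
[... 2035 characters left out ...]
 110 107 108 107 107 107 107 106 109 107 107 108 108 108 108 108 109 106 108 176  17  19  97  95  98
253  15  18  16  16  16 110 107 107 106 109 107 108 108 107 107 107 107 108 107 110 108 108  15  17  17  75  90  94  91
255  17  16  16  15  16  16  14 108 107 108 107 105 109 107 108 106 106 108 109 107  60  19  18  18  15 102  98  93  97
257  15  16  15  17  19  16  15  17  12 108 107 107 108 106 106 108 107 109  13  15  18  15  20  16  18  96  95  96  93
259  16  16  16  16  15  15  15  15  16  16  15  15  12 143  14  14  15  16  16  17  18  17  15  16  13  95  98  94  90
261  15  16  14  16  14  15  16  14  15  15  15  16  15  16  14  16  16  16  19  16  15  14  17  15  72  92  98  95  95
```

Top view: three nuts are clearly in the unmoved bowl, at about (151,231), (163,230) and (159,241). Carrying the scoop on to its place.

>>> {"name": "arm_command", "arguments": {"plan": [{"x":-0.033,"y":-0.002,"z":0,"yaw":0,"fingers":0},{"x":-0.066,"y":-0.004,"z":0,"yaw":0,"fingers":0},{"x":-0.099,"y":-0.006,"z":0,"yaw":0,"fingers":0},{"x":-0.132,"y":-0.008,"z":0,"yaw":0,"fingers":0},{"x":-0.165,"y":-0.01,"z":0,"yaw":0,"fingers":0}]}}

```text
clock: 15.53
eef_pos: [0.484, 0.0175, 0.2593]
ee_rot: [179.9, -0.0, 88.1]
wrist_force: [0.8, -1.2, -2.2]
grip_width: 0.0141
gripper_force: 117.0
```

>>> {"name": "arm_command", "arguments": {"plan": [{"x":-0.033,"y":-0.002,"z":0,"yaw":0,"fingers":0},{"x":-0.066,"y":-0.004,"z":0,"yaw":0,"fingers":0},{"x":-0.099,"y":-0.006,"z":0,"yaw":0,"fingers":0},{"x":-0.132,"y":-0.008,"z":0,"yaw":0,"fingers":0},{"x":-0.165,"y":-0.01,"z":0,"yaw":0,"fingers":0}]}}

```text
clock: 15.95
eef_pos: [0.4683, -0.1471, 0.2593]
ee_rot: [179.9, -0.0, 88.1]
wrist_force: [1.0, 1.4, -1.9]
grip_width: 0.0145
gripper_force: 117.0
```

>>> {"name": "arm_command", "arguments": {"plan": [{"x":0,"y":0,"z":0.025,"yaw":0,"fingers":0},{"x":0,"y":0,"z":0.055,"yaw":0,"fingers":0},{"x":0,"y":0,"z":0.085,"yaw":0,"fingers":0},{"x":0,"y":0,"z":0.105,"yaw":0,"fingers":0},{"x":0,"y":0,"z":0.115,"yaw":0,"fingers":0}]}}

```text
clock: 16.37
eef_pos: [0.4677, -0.145, 0.142]
ee_rot: [-179.9, -0.0, 88.1]
wrist_force: [0.7, -0.7, -1.8]
grip_width: 0.0142
gripper_force: 117.2
```

Run:
```python
from cell import bot, vision
from h import *
e=vision.snapshot("side");d=vision.snapshot("top")
s=bot.sense(); print(s["clock"],s["eef_pos"],s["wrist_force"],s["moment"],s["grip_width"],s["gripper_force"])
for n,I,b in(("side",e,(280,160,345,215)),("top",d,(315,205,372,275))):
    for c in blobs(I,(0,0,40),(179,30,200),b,60): print(n,cv2.boundingRect(c),cv2.contourArea(c),cv2.boxPoints(cv2.minAreaRect(c)).round(1).tolist())
```

```text
16.4667 [ 0.46831089 -0.14487641  0.14270863] [ 0.81012715 -0.03165583 -2.26409098] [-0.0260265   0.01777957  0.02887978] 0.01445077758481284 117.2167718410492
side (280, 160, 65, 50) 2164.5 [[280.0, 160.0], [344.0, 160.0], [344.0, 209.0], [280.0, 209.0]]
```

>>> {"name": "arm_command", "arguments": {"plan": [{"x":0,"y":0,"z":0.003,"yaw":0,"fingers":0},{"x":0,"y":0,"z":0.006,"yaw":0,"fingers":0},{"x":0,"y":0,"z":0.009,"yaw":0,"fingers":0},{"x":0,"y":0,"z":0.012,"yaw":0,"fingers":0},{"x":0,"y":0,"z":0.014,"yaw":0,"fingers":0}]}}

```text
clock: 16.88
eef_pos: [0.4711, -0.1492, 0.1323]
ee_rot: [179.6, 0.3, 88.1]
wrist_force: [-5.5, -10.5, 27.2]
grip_width: 0.0144
gripper_force: 120.2
```

>>> {"name": "arm_command", "arguments": {"plan": [{"x":0,"y":0,"z":0.002,"yaw":0,"fingers":0},{"x":0,"y":0,"z":0.004,"yaw":0,"fingers":0},{"x":0,"y":0,"z":0.006,"yaw":0,"fingers":0},{"x":0,"y":0,"z":0.007,"yaw":0,"fingers":0},{"x":0,"y":0,"z":0.008,"yaw":0,"fingers":0}]}}

```text
clock: 17.3
eef_pos: [0.4716, -0.1558, 0.1268]
ee_rot: [179.3, 0.7, 87.8]
wrist_force: [-5.2, -17.5, 28.4]
grip_width: 0.0143
gripper_force: 117.4
```

Contact came at z≈0.133, so the nose is down about 20°. I'll loosen the grip and lower while backing off so the pan lays down flat.

>>> {"name": "arm_command", "arguments": {"plan": [{"x":-0.008,"y":0,"z":0,"yaw":0,"fingers":0.18},{"x":-0.01,"y":0,"z":0.002,"yaw":0,"fingers":0.184},{"x":-0.013,"y":0,"z":0.006,"yaw":0,"fingers":0.184},{"x":-0.016,"y":0,"z":0.01,"yaw":0,"fingers":0.184},{"x":-0.019,"y":0,"z":0.014,"yaw":0,"fingers":0.184}], "force": 20}}

```text
clock: 17.72
eef_pos: [0.4714, -0.1665, 0.1091]
ee_rot: [179.6, 0.3, 88.1]
wrist_force: [-0.1, -4.0, 4.3]
grip_width: 0.0159
gripper_force: 14.5
```

>>> {"name": "arm_command", "arguments": {"plan": [{"x":-0.003,"y":0,"z":0.003,"yaw":0,"fingers":0.184},{"x":-0.005,"y":0,"z":0.006,"yaw":0,"fingers":0.184},{"x":-0.006,"y":0,"z":0.009,"yaw":0,"fingers":0.184},{"x":-0.008,"y":0,"z":0.011,"yaw":0,"fingers":0.184},{"x":-0.008,"y":0,"z":0.013,"yaw":0,"fingers":0.184}]}}

```text
clock: 18.13
eef_pos: [0.469, -0.1718, 0.0941]
ee_rot: [179.9, 0.0, 88.1]
wrist_force: [1.9, -3.1, 1.8]
grip_width: 0.0162
gripper_force: 13.7
```

>>> {"name": "arm_command", "arguments": {"plan": [{"x":0,"y":0,"z":0.0005,"yaw":0,"fingers":0.19},{"x":0,"y":0,"z":0.0005,"yaw":0,"fingers":0.2},{"x":0,"y":0,"z":0.0005,"yaw":0,"fingers":0.22},{"x":0,"y":0,"z":0.0005,"yaw":0,"fingers":0.4},{"x":0,"y":0,"z":0.0005,"yaw":0,"fingers":0.6}]}}

```text
clock: 18.55
eef_pos: [0.4678, -0.1702, 0.0933]
ee_rot: [-179.9, -0.1, 88.2]
wrist_force: [0.3, 0.2, 0.4]
grip_width: 0.0421
gripper_force: 0.0
```

>>> {"name": "arm_command", "arguments": {"plan": [{"x":0,"y":0,"z":0,"yaw":0,"fingers":0.7},{"x":0,"y":0,"z":0,"yaw":0,"fingers":0.7},{"x":0,"y":0,"z":-0.01,"yaw":0,"fingers":0.7},{"x":0,"y":0,"z":-0.03,"yaw":0,"fingers":0.7},{"x":0,"y":0,"z":-0.06,"yaw":0,"fingers":0.7}]}}

```text
clock: 18.97
eef_pos: [0.4669, -0.1707, 0.1532]
ee_rot: [-179.7, -0.1, 88.2]
wrist_force: [-0.1, 0.5, 0.7]
grip_width: 0.06
gripper_force: 0.0
```

>>> {"name": "arm_command", "arguments": {"plan": [{"x":0,"y":0,"z":-0.03,"yaw":0,"fingers":0.7},{"x":0,"y":0,"z":-0.06,"yaw":0,"fingers":0.7},{"x":0,"y":0,"z":-0.08,"yaw":0,"fingers":0.7},{"x":0,"y":0,"z":-0.09,"yaw":0,"fingers":0.7},{"x":0,"y":0,"z":-0.09,"yaw":0,"fingers":0.7}]}}

```text
clock: 19.38
eef_pos: [0.4697, -0.1717, 0.246]
ee_rot: [179.7, 0.0, 88.2]
wrist_force: [0.7, -0.6, -0.2]
grip_width: 0.06
gripper_force: 0.0
```

Run:
```python
from cell import bot, vision
from h import *
e=vision.snapshot("side");d=vision.snapshot("top")
s=bot.sense(); print(s["clock"],s["eef_pos"],s["wrist_force"],s["grip_width"])
a=cv2.resize(d["pixels"][190:280,110:420],None,fx=2.5,fy=2.5,interpolation=cv2.INTER_CUBIC)
b=cv2.resize(e["pixels"][140:340,230:360],(227,350),interpolation=cv2.INTER_CUBIC)
c=np.zeros((580,775,3),np.uint8);c[:225]=a;c[230:,:227]=b[:350]
w=vision.snapshot("wrist")["pixels"];c[230:,235:702]=cv2.resize(w,(467,350))
cv2.imwrite("pics/fin.png",c)
```

```text
19.4833 [ 0.46809283 -0.17073332  0.24332968] [-0.86378648  0.35020958 -0.72468188] 0.05933431084028458
```

View pics/fin.png

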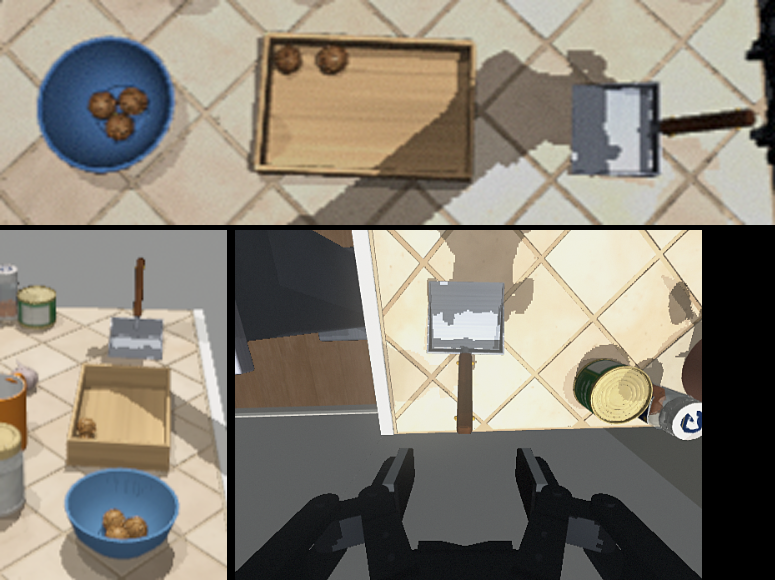

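The final picture shows three nuts in the bowl at crop (103,104), (133,100) and (120,127), and two still in the bin at (287,59) and (331,59). The scoop stands level right of the bin and the gripper is clear.

```bash
python3 -c "
from cell import bot
print(bot.job_done())"
```

```text
the job is handed in; nothing more can be done
None
```

I've handed the job in: three walnuts are in the blue bowl, the other two are still in the bin, and the scoop is standing level to the right of the bin, at about 19.5 s of the 64 s limit.

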